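# Find the loose sill tile and press it home

## Robot

A 6-joint arm with a two-finger parallel gripper is mounted at the origin on the work surface. World frame = base frame: x ahead of the robot, y to its left, z up, the work surface at z = 0. Lengths are in m, angles in rad, forces in N, time in s.
With the tool pointing down it reaches from about 0.3 to 0.75 m from the base axis. Payload 8.5 kg.
Tool frame: the origin (TCP) lies on the mounting face of the last link; the fingertips stand 166 mm ahead of it and the grasp point (between the pads) lies pinch_z ahead of it (pinch_z is the distance from the TCP to the grasp point, in m); z points along the fingers, y is the direction in which the jaws open and shut (so a half turn about z gives the same grasp; the last joint's range is limited). The gripper opens to 88 mm and grips with 3 to 60 N. Pads are 18 mm wide; open, the fingers measure 123 mm over their backs; the gripper's body (75 mm by 187 mm) begins 45 mm behind the grasp point.
Start: joints at [1.125, 0.381, 1.297, -0, 1.464, -0.215], TCP at [0.126, 0.535, 0.405] pointing down, gripper open.
Joint ranges: [-3.11, 3.11], [-0.89, 2.33], [0.22, 2.48], [-1.42, 4.56], [0.17, 2.85], [-2.88, 2.88]. Speed limits (rad/s): [2.39, 2.39, 3.14, 3.14, 3.14, 3.14].

## Interface

Orientations are given as a unit quaternion [x, y, z, w].
In Python, from workcell import get_obs, read_camera, sign_off, pinch_z gives the robot as it stands.
- The arm moves only by the tool play_rows, never from a script. Its argument "commands" is a list of rows, each a list of 3 entries, a list of its own where there are three numbers: the closure, from 0 (fully open) to 1 (shut), then the shift along the tool's x, y, z in cm, then the turn, a rotation vector about the tool's x, y, z in rad. A call has 1 to 5 rows; each row is the pose to reach, as a shift and turn from the pose measured when the call began, along the tool's axes at that moment; what a row does not reach only later rows make up. A row lasts 1/10 s, in which the tool goes at most 50 mm and 8.59 degrees, less where a joint would pass 70% of its speed; a pose out of reach is approached as far as the arm can. A call with a gripper value outside its range is refused whole. The fingers move at their own pace and stop on an object; "force" is the grip in N (left out, the last holds). Time passes only in rows, so rows that repeat a pose let the fingers close. It gives the time, the measured TCP pose, the force and the opening at its end, in the units of the state.
- get_obs(): the state, without advancing time (a new reading comes with each control period).
- read_camera(name): name is "scene" or "top" or "wrist"; returns a dict with "image" (420x560x3 uint8, red, green, blue), "z_map" (420x560 float32, m along the optical axis (not along the pixel's ray), 0 where there is no reading), "K" (3x3 intrinsics, pixels), "D" ([k1, k2, p1, p2, k3] as OpenCV has them; the pictures are not rectified), "world_from_camera" (4x4, takes a point from camera to world coordinates). Camera axes: x right, y down, z forward; pixel columns grow to the right and rows downward; lengths in m; the calibration is good to about 2 mm. A picture is of the moment at which its call begins.
- sign_off(): hands the job in, once; it reports no verdict.
The state is a dict: "time": time; "qpos": joint angles; "joint_vel": joint speeds; "tau": joint torques, N m; "ee_pos": TCP position; "tcp_rot": TCP orientation; "contact_force": force on the tool from outside, world axes, zero at the start; "moment": the same for the moment, N m; "gripper_width": finger opening in m.
Only numpy, scipy, OpenCV 4.12 (cv2) and the standard library are available. Lean on these libraries where they do the work, as an engineer would, in place of code of your own. Each camera call takes 0.05 s, during which the arm holds its last target.

## Task

One of the four identical square tiles in the sill is not clipped down. Press gently near the edge of the tiles, one after another, until you find the one that rocks, then press that one firmly on its middle until it is fully home and no longer rocks. Never press the sound tiles hard, leave the cup, tin, bottle and brush where they are, grasp nothing, and finish clear of everything.

Things in the scene. Friction and masses are not known exactly. Their poses are not given: they have to be found in the camera images.
- sill: Chipped white tiled sill slab, 340 (x) x 520 (y) x 30 mm high, lying on the work surface; origin at the centre of its underside, x away from the robot, y along the row of tiles. The row's centre line runs 50 mm nearer the robot than the slab's centre.
- tile_a_top (a point): One of four identical square pale cream tiles a to d, 80 x 80 x 10 mm, in a row at 88 mm pitch, in a grey trim grid 5 mm wide whose top is 42 mm above the work surface. Point: centre of its top face, 45 to 52 mm above the work surface; z up, x across the row (away from the robot), y along the row. Heights are uneven and do not tell which is loose; letters and order in the row are unrelated.
- tile_b_top (a point): Another of the four tiles, point as for a. Of a to d three are sound, any of them: pressed anywhere a sound tile gives only about 1 mm per 12 N, stays level, and chips above 18 N.
- tile_c_top (a point): Another of the four tiles, point as for a. Of a to d one, any of them, is loose: it stands on a central clip 6 mm above its bed; 2 to 4 N pressed about 28 mm from its centre rocks it that way by some 0.17 rad, the pressed edge sinking 6 mm to the bed (2 to 3 mm under a blunt tip). It springs level when let go.
- tile_d_top (a point): Another of the four tiles, point as for a. Seating: about 12 N straight down on the middle of the loose tile pushes its clip in; the whole tile sinks 6 mm onto its bed, stays there and rocks no more. Once sinking or home it stands up to 40 N; pressed over 18 N at its edge it chips too.
- cup: White enamel cup, 76 mm across, 75 mm high, stands on the sill on the far side of the row; origin at the centre of its underside. Leave alone.
- tin: Shut aluminium hair grip tin, 57 x 87 x 29 mm high, on the far side of the row; origin at the centre of its underside. Leave alone.
- bottle: Glass bottle, 54 mm across, 140 mm high, on the far side of the row, its centre about 135 mm or more from the row's centre line; origin at the centre of its underside. Leave alone.
- brush: Chrome-backed nail brush, 36 (x) x 85 (y) x 28 mm high, lies bristles down on the near edge of the sill, centre about 87 mm from the row's centre line; origin at the centre of its underside. Leave alone.

How it is judged:
By the outcome, as a careful person would: the job done as asked, in the order asked, and still so for the second after the job is handed in, with the robot touching nothing.
It also fails if it takes over 51 s, if anything falls off the work surface, if the arm or the gripper's body presses on something with over 40 N, if the wrist force passes 120 N, or if a joint passes its speed limit or range.

## Working session

There is one attempt and no reset: what is moved stays moved. The work goes in short steps, Python scripts to look and compute and a tool call to move; the robot and the scene stay as the last step left them, time stands still between calls to the robot, and variables do not carry over. Pictures are saved under pics/ and viewed, and the job is handed in when it is done.

Besides the shell and the picture viewer there is one more tool, called after ">>>" as name(argument=value, ...), one argument or row to a line, values as JSON. play_rows: Moves the arm, as the interface text tells. Its arguments: {"type":"object","properties":{"commands":{"type":"array","items":{"type":"array"}},"force":{"type":"number"}},"required":["commands"]}

```bash
mkdir -p pics; ls
python3 - <<'E'
from workcell import get_obs, read_camera, pinch_z
import cv2,numpy as np
print(pinch_z); o=get_obs()
for k,v in o.items(): print(k,np.round(v,4))
for n in ["top","scene","wrist"]:
    c=read_camera(n); cv2.imwrite(f"pics/{n}0.png",c["image"][:,:,::-1]); print(n,c["K"].round(1).tolist(),c["D"],c["world_from_camera"].round(3).tolist())
    np.savez(f"{n}0.npz",**c)
E
```

```text
pics
0.1473
time 0.0
qpos [ 1.1247  0.3812  1.2982  0.      1.4636 -0.2153]
joint_vel [-0.0007 -0.002   0.0012 -0.0006  0.      0.0006]
tau [-1.00000e-04 -4.37932e+01 -2.24559e+01  7.12000e-02  3.52000e-02
 -1.00000e-04]
ee_pos [0.1258 0.5354 0.4041]
tcp_rot [ 1.152e-01  9.933e-01 -7.000e-04 -2.000e-04]
contact_force [0.5467 0.1501 0.7356]
moment [-0.042   0.0135 -0.009 ]
gripper_width 0.0878
top [[384.7, 0.0, 284.7], [0.0, 384.7, 203.9], [0.0, 0.0, 1.0]] [-0.04848429  0.          0.          0.          0.        ] [[-0.01, -0.99, 0.138, 0.527], [-1.0, 0.007, -0.021, 0.017], [0.02, -0.138, -0.99, 0.721], [0.0, 0.0, 0.0, 1.0]]
scene [[413.4, 0.0, 278.9], [0.0, 413.4, 208.3], [0.0, 0.0, 1.0]] [-0.10134076  0.          0.          0.          0.        ] [[0.605, 0.521, -0.602, 1.029], [0.796, -0.395, 0.459, -0.29], [0.001, -0.757, -0.654, 0.509], [0.0, 0.0, 0.0, 1.0]]
wrist [[329.1, 0.0, 279.4], [0.0, 329.1, 213.4], [0.0, 0.0, 1.0]] [-0.01245632  0.          0.          0.          0.        ] [[0.228, 0.928, 0.295, 0.049], [0.974, -0.218, -0.07, 0.553], [-0.001, 0.303, -0.953, 0.385], [0.0, 0.0, 0.0, 1.0]]
```

View pics/top0.png

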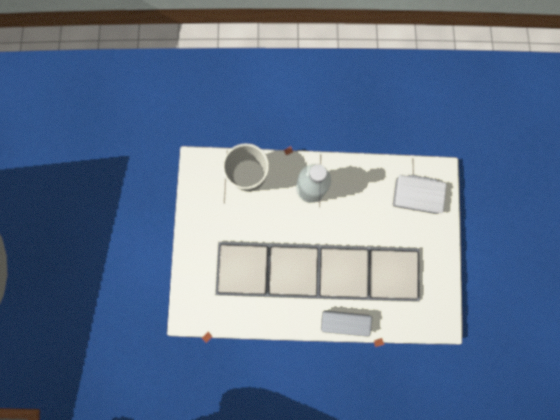

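View pics/scene0.png

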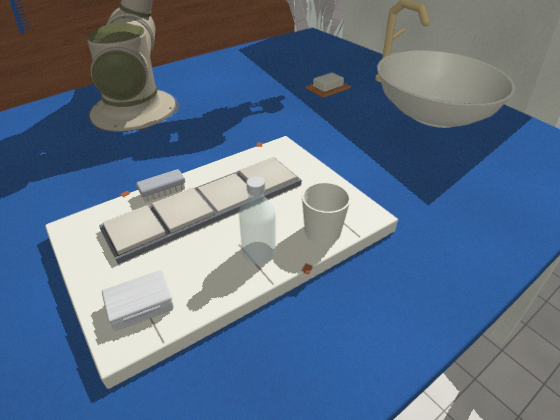

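The top view shows four cream tiles at about (243,269), (294,271), (344,272) and (395,274). The brush is at (347,323), the cup at (247,166), the bottle at (315,180) and the tin at (420,194). Next I measure the tile positions.

```bash
cat > h.py <<'E'
import numpy as np,cv2
def px2w(c,uv,z=None,plane=None):
    uv=np.asarray(uv,float).reshape(-1,1,2)
    n=cv2.undistortPoints(uv,c["K"],c["D"]).reshape(-1,2)
    T=c["world_from_camera"]; d=np.c_[n,np.ones(len(n))]@T[:3,:3].T
    s=(plane-T[2,3])/d[:,2]
    return T[:3,3]+d*s[:,None]
def cloud(c):
    h,w=c["z_map"].shape; v,u=np.mgrid[:h,:w]
    n=cv2.undistortPoints(np.stack([u,v],-1).reshape(-1,1,2).astype(float),c["K"],c["D"]).reshape(h,w,2)
    T=c["world_from_camera"]; P=np.dstack([n,np.ones((h,w))])*c["z_map"][...,None]
    return P@T[:3,:3].T+T[:3,3]
E
python3 - <<'E'
from h import *
c=dict(np.load("top0.npz")); W=cloud(c)
g=cv2.cvtColor(c["image"],cv2.COLOR_RGB2HSV)
im=c["image"]
for p in [(243,269),(294,271),(344,272),(395,274)]: print(im[p[1],p[0]],g[p[1],p[0]],W[p[1],p[0]].round(4))
print('trim',im[271,269],'sill',im[230,300], W[230,300],W[320,200],'brush',W[323,347],'cup rim',W[166,227])
gray=im.max(2)
m=((gray>120)).astype(np.uint8)
m[:, :]=m
n,l,s,cc=cv2.connectedComponentsWithStats(m,connectivity=4)
for i in range(1,n):
    if 800<s[i,4]<4000: 
        k=(l==i).astype(np.uint8); ct=max(cv2.findContours(k,0,2)[0],key=cv2.contourArea)
        r=cv2.minAreaRect(ct); z=np.median(W[...,2][cv2.erode(k,np.ones((9,9)))>0])
        print(s[i],cc[i].round(1),[np.round(x,1) for x in r],z.round(4),px2w(c,[r[0]],plane=z).round(4), px2w(c,cv2.boxPoints(r),plane=z)[:,:2].round(4).tolist())
E
```

```text
[221 217 203] [ 23  21 221] [0.5082 0.0762 0.0495]
[221 215 199] [ 22  25 221] [ 0.5038 -0.0118  0.047 ]
[220 214 199] [ 21  24 220] [ 0.5012 -0.098   0.0508]
[217 211 196] [ 21  25 217] [ 0.4964 -0.1868  0.0513]
trim [102 102  99] sill [241 240 228] [ 0.57597114 -0.02430191  0.02967585] [0.42003189 0.15279134 0.02961719] brush [ 0.41652028 -0.09939388  0.05852515] cup rim [0.68223542 0.10132185 0.0813139 ]
[ 143    0  417   13 3817] [371.7   4.2] [array([351.,   6.]), array([ 12., 416.]), np.float64(90.0)] -0.6206 [[ 1.4852 -0.2754 -0.6206]] [[1.5129, 0.528], [1.5387, -1.1296], [1.4842, -1.1212], [1.4611, 0.525]]
```

View pics/wrist0.png

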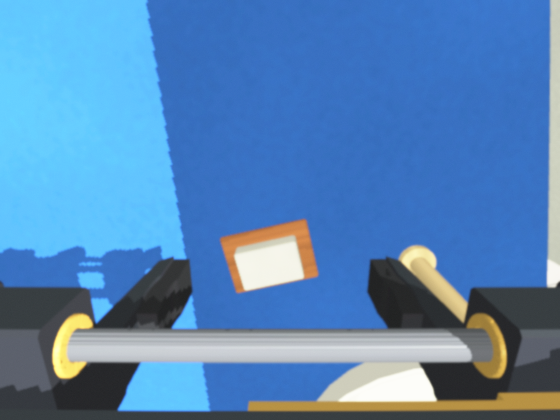

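The wrist view shows only the soap dish off to the side at (268,257), away from the sill. I raise the threshold and segment the tiles again.

Run:
```python
from h import *
c=dict(np.load("top0.npz")); W=cloud(c); im=c["image"]
m=((im.min(2)>165)).astype(np.uint8)
m[:240]=0;m[303:]=0
n,l,s,cc=cv2.connectedComponentsWithStats(m,connectivity=4)
for i in range(1,n):
    if s[i,4]>300:
        k=(l==i).astype(np.uint8); ct=max(cv2.findContours(k,0,2)[0],key=cv2.contourArea)
        r=cv2.minAreaRect(ct); z=np.median(W[...,2][cv2.erode(k,np.ones((9,9)))>0])
        b=px2w(c,cv2.boxPoints(r),plane=z)[:,:2]
        print(s[i],cc[i].round(1),np.round(r[1],1),round(r[2],1),z.round(4),px2w(c,[r[0]],plane=z).round(4), np.linalg.norm(np.diff(b,axis=0),axis=1).round(4))
# things by height
for name,(x0,x1,y0,y1) in dict(brush=(.38,.45,-.17,-.03),far=(.58,.75,-.35,.25)).items():
    q=(W[...,0]>x0)&(W[...,0]<x1)&(W[...,1]>y0)&(W[...,1]<y1)&(W[...,2]>.045)
    n,l,s,cc=cv2.connectedComponentsWithStats(q.astype(np.uint8))
    for i in range(1,n):
        if s[i,4]>100: P=W[l==i]; print(name,P.min(0).round(3),P.max(0).round(3))
```

```text
[ 170  240  291   63 7151] [309.6 271.2] [ 62. 290.] 90.0 0.0302 [[ 0.5028 -0.0498  0.0302]] [0.5253 0.111  0.5152]
[ 219  246   47   47 2063] [242.  269.3] [45.6 45.5] 2.0 0.0496 [[0.5079 0.0779 0.0496]] [0.0776 0.0792 0.0776]
[ 270  248   47   47 2035] [293.  270.9] [45.2 45.2] 2.0 0.0459 [[ 0.5041 -0.01    0.0459]] [0.0775 0.079  0.0777]
[ 321  250   46   47 2041] [343.6 272.7] [45.1 45.4] 1.9 0.0506 [[ 0.4999 -0.0976  0.0506]] [0.0775 0.0788 0.0778]
[ 372  252   45   46 2003] [394.  274.2] [45. 44.] 90.0 0.0508 [[ 0.4956 -0.1852  0.0508]] [0.0779 0.0774 0.0769]
brush [ 0.394 -0.144  0.047] [ 0.437 -0.055  0.061]
far [0.64  0.031 0.045] [0.714 0.106 0.108]
far [ 0.625 -0.069  0.045] [ 0.678 -0.016  0.173]
far [ 0.603 -0.285  0.045] [ 0.671 -0.191  0.063]
```

```bash
cat >> h.py <<'E'
from scipy.spatial.transform import Rotation as R
from workcell import get_obs
t=-0.0467
ROW=np.array([[np.cos(t),-np.sin(t)],[np.sin(t),np.cos(t)]]) # cols: row x, row y in world
TILES=np.array([[.5079,.0779,.0496],[.5041,-.0100,.0459],[.4999,-.0976,.0506],[.4956,-.1852,.0508]])
RT=R.from_matrix(np.array([[-np.cos(t),-np.sin(t),0],[-np.sin(t),np.cos(t),0],[0,0,-1]]))
def shift(p,rot=RT):
    o=get_obs(); r=R.from_quat(o["tcp_rot"])
    print("pos",o["ee_pos"].round(4),"t",o["time"],"F",o["contact_force"].round(2))
    print("shift cm",(r.inv().apply(np.array(p)-o["ee_pos"])*100).round(2),"turn",(r.inv()*rot).as_rotvec().round(4))
def tip(i,ox,oy,z): # tile index, row-frame offset m, fingertip height
    q=TILES[i,:2]+ROW@[ox,oy]; return np.r_[q,z+.166]
E
python3 -c "
from h import *
print(RT.as_matrix().round(3)); shift(tip(0,-.028,0,.09)); shift(tip(0,-.028,0,.2))"
```

```text
[[-0.999  0.047  0.   ]
 [ 0.047  0.999  0.   ]
 [ 0.     0.    -1.   ]]
pos [0.1258 0.5354 0.4043] t 0.15 F [-0.53 -0.41  0.42]
shift cm [-44.91 -36.29  14.86] turn [-0.0011 -0.0003 -0.1841]
pos [0.1258 0.5354 0.4043] t 0.15 F [-0.53 -0.41  0.42]
shift cm [-44.91 -36.3    3.86] turn [-0.0011 -0.0003 -0.1841]
```

>>> play_rows(
  commands=[
    [1,[-45,-36,4],[0,0,-0.184]],
    [1,[-45,-36,4],[0,0,-0.184]],
    [1,[-45,-36,4],[0,0,-0.184]],
    [1,[-45,-36,4],[0,0,-0.184]],
    [1,[-45,-36,4],[0,0,-0.184]],
  ],
  force=10,
)

```text
time: 0.65
ee_pos: [0.2783, 0.3404, 0.3875]
tcp_rot: [0.023, 1.0, -0.0, -0.0]
contact_force: [0.7, 0.2, -0.7]
gripper_width: 0.0502
```

```bash
python3 -c "
from h import *
shift(tip(0,-.028,0,.2))"
```

```text
pos [0.2783 0.3404 0.3875] t 0.65 F [ 0.68  0.18 -0.68]
shift cm [-21.35 -25.16   2.17] turn [-0.001  -0.0003  0.0004]
```

>>> play_rows(
  commands=[
    [1,[-21.3,-25.2,5],[0,0,0]],
    [1,[-21.3,-25.2,8],[0,0,0]],
    [1,[-21.3,-25.2,12],[0,0,0]],
    [1,[-21.3,-25.2,12],[0,0,0]],
    [1,[-21.3,-25.2,12],[0,0,0]],
  ],
)

```text
time: 1.15
ee_pos: [0.4217, 0.1531, 0.3081]
tcp_rot: [0.023, 1.0, -0.0, -0.0]
contact_force: [1.1, 1.3, 0.2]
gripper_width: 0.0103
```

>>> play_rows(
  commands=[
    [1,[0,0,0],[0,0,0]],
  ],
)

```text
time: 1.25
ee_pos: [0.424, 0.1497, 0.306]
tcp_rot: [0.026, 1.0, -0.001, -0.001]
contact_force: [-0.1, 0.5, 0.8]
gripper_width: 0.0025
```

```bash
python3 -c "
from h import *
shift(tip(0,-.028,0,.06))"
```

```text
pos [0.424  0.1497 0.306 ] t 1.25 F [-0.14  0.48  0.83]
shift cm [-5.97 -6.74  8.  ] turn [-0.0019 -0.0027 -0.0052]
```

>>> play_rows(
  commands=[
    [1,[-6.0,-6.7,4],[-0.002,-0.003,-0.005]],
    [1,[-6.0,-6.7,6.5],[-0.002,-0.003,-0.005]],
    [1,[-6.0,-6.7,6.5],[-0.002,-0.003,-0.005]],
    [1,[-6.0,-6.7,6.5],[-0.002,-0.003,-0.005]],
    [1,[-6.0,-6.7,6.5],[-0.002,-0.003,-0.005]],
  ],
)

```text
time: 1.75
ee_pos: [0.4797, 0.0806, 0.2417]
tcp_rot: [0.023, 1.0, 0.0, 0.0]
contact_force: [-0.4, -0.5, 0.3]
gripper_width: 0.0002
```

>>> play_rows(
  commands=[
    [1,[0,0,0],[0,0,0]],
    [1,[0,0,0],[0,0,0]],
  ],
)

```text
time: 1.95
ee_pos: [0.4792, 0.0817, 0.2429]
tcp_rot: [0.022, 1.0, 0.0, 0.001]
contact_force: [-0.7, 0.8, -0.6]
gripper_width: 0.0007
```

```bash
python3 -c "
from h import *
shift(tip(0,-.028,0,.055))
from workcell import read_camera
for n in ['top','wrist']:
    c=read_camera(n); cv2.imwrite(f'pics/{n}1.png',c['image'][:,:,::-1])
"
```

```text
pos [0.4792 0.0817 0.2429] t 1.95 F [-0.71  0.79 -0.56]
shift cm [-0.08 -0.25  2.19] turn [0.0005 0.0018 0.0021]
```

View pics/wrist1.png

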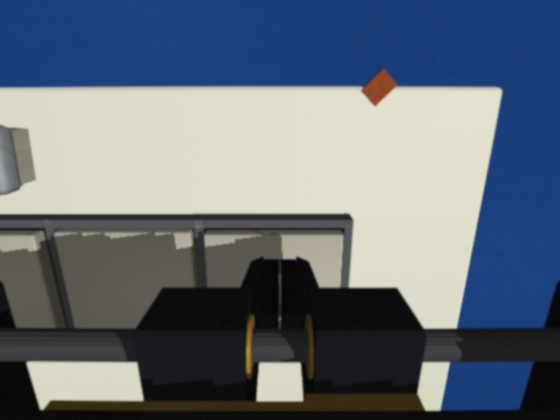

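View pics/top1.png

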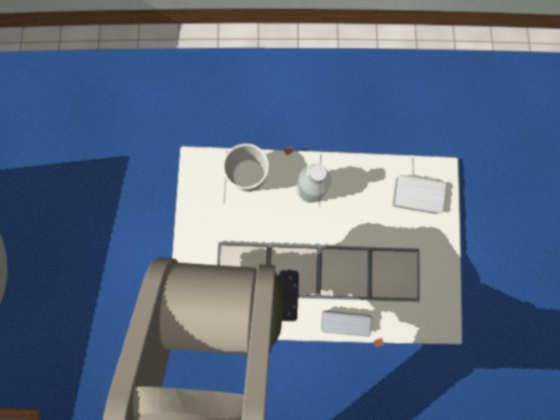

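The wrist view shows the closed fingertips at about (280,262), over the near part of the leftmost tile, with the brush clear at (10,160). The top view agrees with that. Next I check sensor noise before descending.

>>> play_rows(
  commands=[
    [1,[-0.1,-0.25,0.8],[0,0.002,0.002]],
    [1,[-0.1,-0.25,0.8],[0,0.002,0.002]],
    [1,[-0.1,-0.25,0.8],[0,0.002,0.002]],
  ],
)

```text
time: 2.35
ee_pos: [0.4803, 0.0787, 0.2342]
tcp_rot: [0.024, 1.0, 0.0, -0.001]
contact_force: [0.2, -1.2, -0.1]
gripper_width: 0.0005
```

```bash
python3 -c "
from h import *
from workcell import read_camera
for n in range(6):
    o=get_obs(); print(o['time'],o['ee_pos'].round(5),o['contact_force'].round(2),o['qpos'].round(4)); read_camera('wrist')
shift(tip(0,-.028,0,.055))
"
```

```text
2.35 [0.48026 0.0787  0.23421] [ 0.22 -1.2  -0.12] [-8.1500e-02  4.7930e-01  1.7149e+00  5.0000e-04  9.4880e-01 -1.6052e+00]
2.4 [0.48031 0.07872 0.23434] [ 0.45 -0.23 -0.13] [-8.1400e-02  4.7910e-01  1.7147e+00  5.0000e-04  9.4880e-01 -1.6052e+00]
2.45 [0.48031 0.07874 0.23443] [-0.41  0.21 -0.97] [-8.1400e-02  4.7890e-01  1.7146e+00  5.0000e-04  9.4890e-01 -1.6053e+00]
2.5 [0.48033 0.07875 0.23447] [-0.15  0.36 -0.09] [-8.1400e-02  4.7890e-01  1.7145e+00  5.0000e-04  9.4880e-01 -1.6053e+00]
2.55 [0.48034 0.07875 0.23451] [ 0.3  -0.76  0.05] [-8.1400e-02  4.7880e-01  1.7145e+00  5.0000e-04  9.4880e-01 -1.6053e+00]
2.6 [0.48031 0.07875 0.23451] [0.08 0.06 0.45] [-8.1400e-02  4.7880e-01  1.7146e+00  5.0000e-04  9.4890e-01 -1.6053e+00]
pos [0.4803 0.0787 0.2345] t 2.65 F [ 0.03 -0.19  0.51]
shift cm [0.04 0.04 1.35] turn [ 0.0004 -0.0005 -0.0005]
```

>>> play_rows(
  commands=[
    [1,[0,0,0.8],[0,0,0]],
    [1,[0,0,1.4],[0,0,0]],
    [1,[0,0,1.5],[0,0,0]],
    [1,[0,0,1.5],[0,0,0]],
  ],
)

```text
time: 3.05
ee_pos: [0.4803, 0.0787, 0.2191]
tcp_rot: [0.024, 1.0, 0.0, -0.001]
contact_force: [-0.2, 0.1, 0.2]
gripper_width: 0.0007
```

>>> play_rows(
  commands=[
    [1,[0,0,0.05],[0,0,0]],
    [1,[0,0,0.1],[0,0,0]],
    [1,[0,0,0.1],[0,0,0]],
  ],
)

```text
time: 3.35
ee_pos: [0.4803, 0.0787, 0.2182]
tcp_rot: [0.024, 1.0, 0.0, -0.001]
contact_force: [-0.2, -0.6, -0.4]
gripper_width: 0.0
```

>>> play_rows(
  commands=[
    [1,[0,0,0.05],[0,0,0]],
    [1,[0,0,0.1],[0,0,0]],
    [1,[0,0,0.1],[0,0,0]],
  ],
)

```text
time: 3.65
ee_pos: [0.4803, 0.0788, 0.2171]
tcp_rot: [0.024, 1.0, 0.0, -0.001]
contact_force: [-0.3, 0.4, -0.4]
gripper_width: 0.0009
```

>>> play_rows(
  commands=[
    [1,[0,0,0.05],[0,0,0]],
    [1,[0,0,0.1],[0,0,0]],
    [1,[0,0,0.1],[0,0,0]],
  ],
)

```text
time: 3.95
ee_pos: [0.4802, 0.0788, 0.216]
tcp_rot: [0.024, 1.0, 0.0, -0.001]
contact_force: [0.0, -0.3, 0.5]
gripper_width: 0.0004
```

>>> play_rows(
  commands=[
    [1,[0,0,0.03],[0,0,0]],
    [1,[0,0,0.06],[0,0,0]],
    [1,[0,0,0.06],[0,0,0]],
  ],
)

```text
time: 4.25
ee_pos: [0.4802, 0.0788, 0.2154]
tcp_rot: [0.024, 1.0, 0.0, -0.001]
contact_force: [0.1, -1.1, -0.8]
gripper_width: 0.0007
```

>>> play_rows(
  commands=[
    [1,[0,0,0.03],[0,0,0]],
    [1,[0,0,0.06],[0,0,0]],
    [1,[0,0,0.06],[0,0,0]],
  ],
)

```text
time: 4.55
ee_pos: [0.4802, 0.0787, 0.2148]
tcp_rot: [0.024, 1.0, 0.0, -0.001]
contact_force: [-0.2, -0.2, 0.3]
gripper_width: 0.0006
```

>>> play_rows(
  commands=[
    [1,[0,0,0.03],[0,0,0]],
    [1,[0,0,0.06],[0,0,0]],
    [1,[0,0,0.06],[0,0,0]],
  ],
)

```text
time: 4.85
ee_pos: [0.4802, 0.0788, 0.2142]
tcp_rot: [0.024, 1.0, 0.0, -0.001]
contact_force: [-0.3, -0.5, 1.3]
gripper_width: 0.0005
```

>>> play_rows(
  commands=[
    [1,[0,0,0.03],[0,0,0]],
    [1,[0,0,0.06],[0,0,0]],
    [1,[0,0,0.06],[0,0,0]],
  ],
)

```text
time: 5.15
ee_pos: [0.4801, 0.0788, 0.2135]
tcp_rot: [0.024, 1.0, 0.0, -0.001]
contact_force: [-0.7, 0.0, 0.6]
gripper_width: 0.0006
```

>>> play_rows(
  commands=[
    [1,[0,0,0.02],[0,0,0]],
    [1,[0,0,0.04],[0,0,0]],
    [1,[0,0,0.04],[0,0,0]],
  ],
)

```text
time: 5.45
ee_pos: [0.4801, 0.0788, 0.2131]
tcp_rot: [0.024, 1.0, 0.0, -0.001]
contact_force: [-1.4, 0.2, 0.8]
gripper_width: 0.0007
```

>>> play_rows(
  commands=[
    [1,[0,0,0.03],[0,0,0]],
    [1,[0,0,0.05],[0,0,0]],
    [1,[0,0,0.05],[0,0,0]],
  ],
)

```text
time: 5.75
ee_pos: [0.48, 0.0788, 0.2125]
tcp_rot: [0.024, 1.0, 0.0, -0.001]
contact_force: [-2.9, -0.4, 2.9]
gripper_width: 0.0002
```

```bash
python3 -c "
from h import *
from workcell import read_camera
for n in range(4):
    o=get_obs(); print(o['time'],o['ee_pos'].round(5),o['contact_force'].round(2)); c=read_camera('scene' if n==3 else 'wrist')
    cv2.imwrite(f'pics/p{n}.png',c['image'][:,:,::-1])
c['image']=cv2.resize(c['image'][120:280,80:330],None,fx=3,fy=3)
cv2.imwrite('pics/s2.png',c['image'][:,:,::-1])
"
```

```text
5.75 [0.47996 0.07878 0.21253] [-2.95 -0.42  2.9 ]
5.8 [0.47998 0.07879 0.21255] [-2.63 -0.09  1.98]
5.85 [0.47998 0.0788  0.21256] [-1.95 -0.41  1.71]
5.9 [0.48    0.0788  0.21257] [-2.54 -0.    1.67]
```

View pics/s2.png

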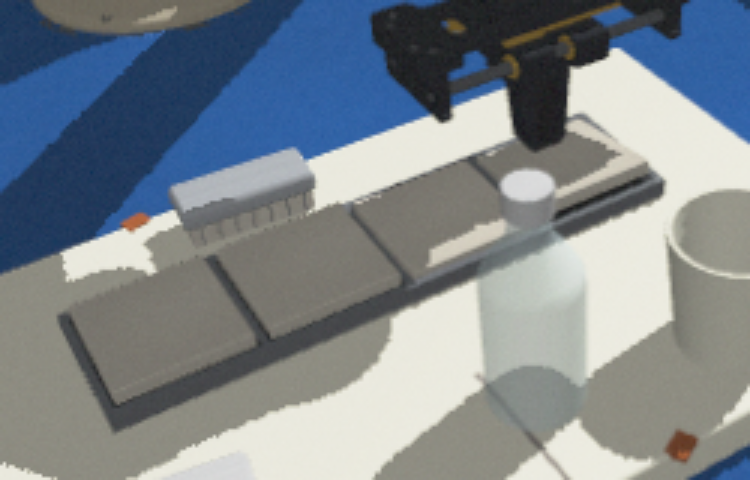

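The pressed tile is clearly tipped. There's a dark gap under its raised far edge at about (600,200) in the crop, and it sank about 1.7 mm under about 2 N, where a sound tile would have needed about 20 N. This is the loose one, so I lift off and move over its middle.

>>> play_rows(
  commands=[
    [1,[0,0,-0.5],[0,0,0]],
    [1,[0,0,-1.2],[0,0,0]],
    [1,[0,0,-1.5],[0,0,0]],
    [1,[-2.8,0,-1.5],[0,0,0]],
    [1,[-2.8,0,-1.5],[0,0,0]],
  ],
)

```text
time: 6.45
ee_pos: [0.5101, 0.0772, 0.2282]
tcp_rot: [0.024, 1.0, 0.0, 0.001]
contact_force: [-0.1, 0.9, -0.3]
gripper_width: 0.0004
```

>>> play_rows(
  commands=[
    [1,[0,0,0],[0,0,0]],
    [1,[0,0,0],[0,0,0]],
  ],
)

```text
time: 6.65
ee_pos: [0.5098, 0.0772, 0.2283]
tcp_rot: [0.024, 1.0, 0.0, 0.001]
contact_force: [-0.2, 0.4, 0.3]
gripper_width: 0.0005
```

```bash
python3 -c "
from h import *
from workcell import read_camera
shift(tip(0,0,0,.050))
c=read_camera('scene')
c['image']=cv2.resize(c['image'][120:280,80:330],None,fx=3,fy=3)
cv2.imwrite('pics/s3.png',c['image'][:,:,::-1])
"
```

```text
pos [0.5098 0.0772 0.2283] t 6.65 F [-0.25  0.36  0.28]
shift cm [0.2  0.07 1.23] turn [ 0.0003  0.0014 -0.0008]
```

View pics/s3.png

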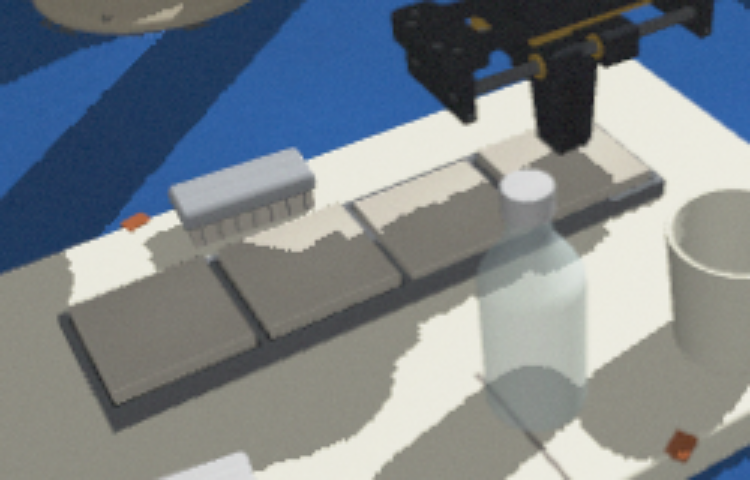

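The tile sprang back level, and the fingers are over its middle. Now the firm press.

>>> play_rows(
  commands=[
    [1,[0.2,0.07,0.3],[0,0,0]],
    [1,[0.2,0.07,0.7],[0,0,0]],
    [1,[0.2,0.07,1.1],[0,0,0]],
    [1,[0.2,0.07,1.2],[0,0,0]],
    [1,[0.2,0.07,1.2],[0,0,0]],
  ],
)

```text
time: 7.2
ee_pos: [0.5077, 0.078, 0.216]
tcp_rot: [0.024, 1.0, 0.0, 0.0]
contact_force: [-1.1, 1.0, -0.2]
gripper_width: 0.0005
```

>>> play_rows(
  commands=[
    [1,[0,0,0.05],[0,0,0]],
    [1,[0,0,0.1],[0,0,0]],
    [1,[0,0,0.15],[0,0,0]],
    [1,[0,0,0.2],[0,0,0]],
    [1,[0,0,0.2],[0,0,0]],
  ],
)

```text
time: 7.7
ee_pos: [0.5077, 0.078, 0.2148]
tcp_rot: [0.024, 1.0, 0.0, 0.001]
contact_force: [-2.4, -1.4, 8.5]
gripper_width: 0.0008
```

>>> play_rows(
  commands=[
    [1,[0,0,0.05],[0,0,0]],
    [1,[0,0,0.1],[0,0,0]],
    [1,[0,0,0.1],[0,0,0]],
  ],
)

```text
time: 8.0
ee_pos: [0.5076, 0.078, 0.2146]
tcp_rot: [0.024, 1.0, 0.0, 0.001]
contact_force: [-2.9, -0.8, 8.4]
gripper_width: 0.0004
```

>>> play_rows(
  commands=[
    [1,[0,0,0.1],[0,0,0]],
    [1,[0,0,0.15],[0,0,0]],
    [1,[0,0,0.2],[0,0,0]],
    [1,[0,0,0.2],[0,0,0]],
  ],
)

```text
time: 8.4
ee_pos: [0.5076, 0.0781, 0.2134]
tcp_rot: [0.024, 1.0, -0.0, 0.001]
contact_force: [-3.2, 0.6, 9.5]
gripper_width: 0.0007
```

>>> play_rows(
  commands=[
    [1,[0,0,0.1],[0,0,0]],
    [1,[0,0,0.2],[0,0,0]],
    [1,[0,0,0.25],[0,0,0]],
    [1,[0,0,0.25],[0,0,0]],
  ],
)

```text
time: 8.8
ee_pos: [0.5075, 0.0781, 0.2116]
tcp_rot: [0.023, 1.0, -0.0, 0.002]
contact_force: [-3.6, -0.8, 9.9]
gripper_width: 0.0006
```

>>> play_rows(
  commands=[
    [1,[0,0,0.1],[0,0,0]],
    [1,[0,0,0.2],[0,0,0]],
    [1,[0,0,0.25],[0,0,0]],
    [1,[0,0,0.25],[0,0,0]],
  ],
)

```text
time: 9.2
ee_pos: [0.5074, 0.0781, 0.2099]
tcp_rot: [0.023, 1.0, -0.0, 0.002]
contact_force: [-3.1, -0.3, 10.0]
gripper_width: 0.0003
```

>>> play_rows(
  commands=[
    [1,[0,0,0.1],[0,0,0]],
    [1,[0,0,0.2],[0,0,0]],
    [1,[0,0,0.2],[0,0,0]],
  ],
)

```text
time: 9.5
ee_pos: [0.5073, 0.0782, 0.2094]
tcp_rot: [0.023, 1.0, -0.0, 0.002]
contact_force: [-5.8, -0.8, 18.3]
gripper_width: 0.0005
```

>>> play_rows(
  commands=[
    [1,[0,0,0.1],[0,0,0]],
    [1,[0,0,0.15],[0,0,0]],
    [1,[0,0,0.15],[0,0,0]],
  ],
)

```text
time: 9.8
ee_pos: [0.5071, 0.0782, 0.2094]
tcp_rot: [0.023, 1.0, -0.0, 0.003]
contact_force: [-5.8, -0.1, 18.3]
gripper_width: 0.0003
```

>>> play_rows(
  commands=[
    [1,[0,0,0.1],[0,0,0]],
    [1,[0,0,0.2],[0,0,0]],
    [1,[0,0,0.24],[0,0,0]],
    [1,[0,0,0.24],[0,0,0]],
  ],
)

```text
time: 10.2
ee_pos: [0.5069, 0.0783, 0.2093]
tcp_rot: [0.023, 1.0, -0.001, 0.004]
contact_force: [-8.4, 0.5, 27.8]
gripper_width: 0.0005
```

>>> play_rows(
  commands=[
    [1,[0,0,-0.4],[0,0,0]],
    [1,[0,0,-1],[0,0,0]],
    [1,[0,0,-1.5],[0,0,0]],
    [1,[0,0,-1.5],[0,0,0]],
  ],
)

```text
time: 10.6
ee_pos: [0.5069, 0.0783, 0.2248]
tcp_rot: [0.023, 1.0, -0.001, 0.004]
contact_force: [-0.2, 0.1, -0.1]
gripper_width: 0.0003
```

```bash
python3 -c "
from h import *
from workcell import read_camera
shift(tip(0,-.028,0,.060))
shift(tip(0,.028,0,.060))
c=read_camera('scene')
c['image']=cv2.resize(c['image'][120:280,80:330],None,fx=3,fy=3)
cv2.imwrite('pics/s4.png',c['image'][:,:,::-1])
"
```

```text
pos [0.5069 0.0783 0.2248] t 10.6 F [-0.16  0.13 -0.1 ]
shift cm [ 2.7  -0.03 -0.15] turn [-0.0009  0.0087  0.0006]
pos [0.5069 0.0783 0.2248] t 10.6 F [-0.16  0.13 -0.1 ]
shift cm [-2.9  -0.04 -0.1 ] turn [-0.0009  0.0087  0.0006]
```

View pics/s4.png

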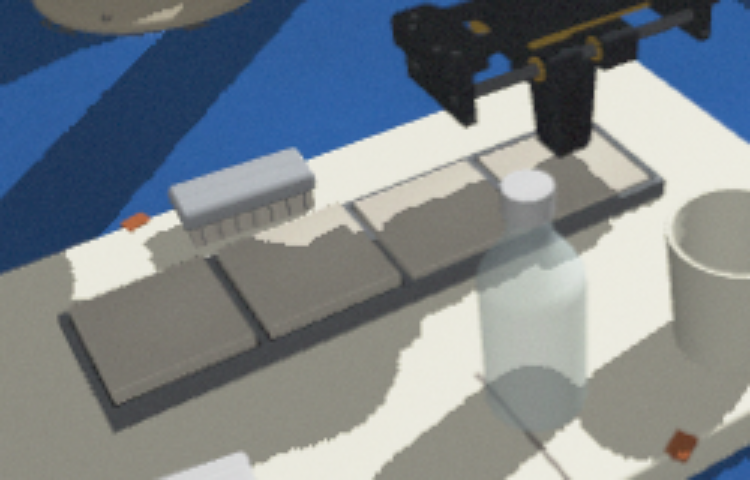

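The tile now sits flush with the trim. I do a gentle check that it no longer rocks, near its near edge.

>>> play_rows(
  commands=[
    [1,[2.5,0,-0.1],[0,0.008,0]],
    [1,[2.5,0,0.3],[0,0.008,0]],
    [1,[2.5,0,0.9],[0,0.008,0]],
    [1,[2.5,0,1.2],[0,0.008,0]],
    [1,[2.5,0,1.2],[0,0.008,0]],
  ],
)

```text
time: 11.15
ee_pos: [0.4825, 0.0793, 0.2115]
tcp_rot: [0.023, 1.0, -0.0, -0.0]
contact_force: [0.0, -1.6, 0.0]
gripper_width: 0.0007
```

>>> play_rows(
  commands=[
    [1,[0,0,0.05],[0,0,0]],
    [1,[0,0,0.1],[0,0,0]],
    [1,[0,0,0.1],[0,0,0]],
  ],
)

```text
time: 11.45
ee_pos: [0.4826, 0.0793, 0.2105]
tcp_rot: [0.023, 1.0, -0.0, -0.0]
contact_force: [0.4, -0.1, 0.3]
gripper_width: 0.0005
```

>>> play_rows(
  commands=[
    [1,[0,0,0.03],[0,0,0]],
    [1,[0,0,0.06],[0,0,0]],
    [1,[0,0,0.06],[0,0,0]],
  ],
)

```text
time: 11.75
ee_pos: [0.4826, 0.0793, 0.2099]
tcp_rot: [0.023, 1.0, -0.0, -0.0]
contact_force: [0.6, 0.4, 0.3]
gripper_width: 0.0005
```

>>> play_rows(
  commands=[
    [1,[0,0,0.03],[0,0,0]],
    [1,[0,0,0.06],[0,0,0]],
    [1,[0,0,0.06],[0,0,0]],
  ],
)

```text
time: 12.05
ee_pos: [0.4825, 0.0793, 0.2095]
tcp_rot: [0.023, 1.0, -0.0, -0.0]
contact_force: [-0.8, -0.2, 4.3]
gripper_width: 0.0008
```

At the edge it takes 4.3 N with no sinking, at the same height as the seated middle, so it no longer rocks. I retract.

>>> play_rows(
  commands=[
    [1,[0,0,-1],[0,0,0]],
    [1,[0,0,-4],[0,0,0]],
    [1,[0,0,-9],[0,0,0]],
    [1,[3,0,-14],[0,0,0]],
    [1,[6,2,-18],[0,0,0]],
  ],
)

```text
time: 12.55
ee_pos: [0.4292, 0.0975, 0.3831]
tcp_rot: [0.024, 1.0, -0.001, 0.001]
contact_force: [0.8, 1.1, 0.4]
gripper_width: 0.0005
```

>>> play_rows(
  commands=[
    [1,[5,15,-2],[0,0,0]],
    [1,[5,15,-2],[0,0,0]],
    [1,[5,15,-2],[0,0,0]],
    [1,[5,15,-2],[0,0,0]],
    [1,[5,15,-2],[0,0,0]],
  ],
)

```text
time: 13.05
ee_pos: [0.3857, 0.2508, 0.4034]
tcp_rot: [0.023, 1.0, -0.001, 0.001]
contact_force: [-0.0, 0.3, 0.5]
gripper_width: 0.0006
```

>>> play_rows(
  commands=[
    [1,[0,10,0],[0,0,0]],
    [1,[0,10,0],[0,0,0]],
    [1,[0,10,0],[0,0,0]],
    [1,[0,10,0],[0,0,0]],
    [1,[0,10,0],[0,0,0]],
  ],
)

```text
time: 13.55
ee_pos: [0.3908, 0.3492, 0.4032]
tcp_rot: [0.023, 1.0, -0.001, 0.001]
contact_force: [0.1, -0.4, 0.1]
gripper_width: 0.0008
```

Run:
```python
from h import *
from workcell import read_camera
o=get_obs(); print(o['time'],o['ee_pos'].round(3),o['joint_vel'].round(3),o['contact_force'].round(2))
c=read_camera('top'); cv2.imwrite('pics/t5.png',c['image'][:,:,::-1]); W=cloud(c); c0=dict(np.load('top0.npz')); W0=cloud(c0)
for p in [(243,269),(294,271),(344,272),(395,274)]:
    s=np.s_[p[1]-15:p[1]+16,p[0]-15:p[0]+16,2]; z=W[s]; print(np.median(W0[s]).round(4),np.median(z).round(4), [np.median(a).round(4) for a in (z[:8],z[-8:],z[:,:8],z[:,-8:])])
for name,(x0,x1,y0,y1) in dict(brush=(.38,.45,-.17,-.03),far=(.58,.75,-.35,.25)).items():
    q=(W[...,0]>x0)&(W[...,0]<x1)&(W[...,1]>y0)&(W[...,1]<y1)&(W[...,2]>.045)
    n,l,s,cc=cv2.connectedComponentsWithStats(q.astype(np.uint8))
    for i in range(1,n):
        if s[i,4]>100: P=W[l==i]; print(name,P.min(0).round(3),P.max(0).round(3))
```

```text
13.55 [0.391 0.349 0.403] [-0.004 -0.007  0.     0.002 -0.     0.004] [ 0.12 -0.4   0.06]
0.0496 0.0434 [np.float64(0.0434), np.float64(0.0434), np.float64(0.0435), np.float64(0.0434)]
0.0459 0.046 [np.float64(0.0461), np.float64(0.0459), np.float64(0.046), np.float64(0.0461)]
0.0507 0.0507 [np.float64(0.0506), np.float64(0.0506), np.float64(0.0506), np.float64(0.0506)]
0.0508 0.0508 [np.float64(0.0508), np.float64(0.0508), np.float64(0.0507), np.float64(0.0508)]
brush [ 0.394 -0.143  0.048] [ 0.437 -0.056  0.061]
far [0.64  0.031 0.045] [0.714 0.106 0.108]
far [ 0.625 -0.069  0.046] [ 0.678 -0.016  0.173]
far [ 0.603 -0.284  0.045] [ 0.671 -0.191  0.063]
```

View pics/t5.png

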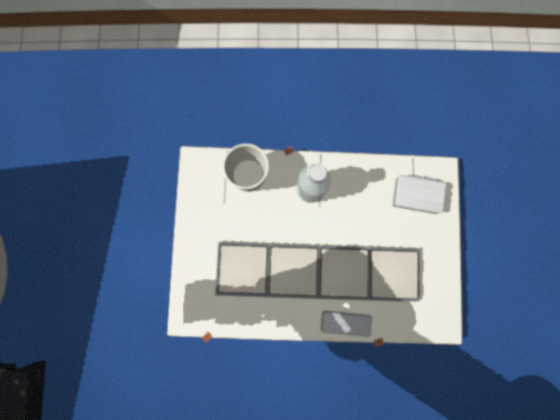

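The leftmost tile at (243,269) is level and 6.2 mm lower than before. The other tiles and the four objects haven't moved, and the arm is clear at the lower left.

```bash
python3 -c "
from workcell import sign_off
print(sign_off())"
```

```text
the job is handed in; nothing more can be done
None
```

The loose tile is pressed home and no longer rocks. It was the leftmost one (highest y) and the first I tried, so the other three were never touched.

- **Finding it:** a gentle press near its near edge sank about 1.7 mm under about 2–3 N, and the camera showed its far edge lifted. It sprang level when I let go.
- **Seating it:** pressed on its middle, it sank steadily at about 10 N, a little under the 12 N stated. It stopped after about 6 mm, and I finished with a press of about 28 N.
- **Last checks:**
  - Pressing its near edge with 4.3 N found it stiff, at the same height as the seated middle. I only re-tested that edge.
  - The depth image shows it level and 6.2 mm lower than at the start (49.6 to 43.4 mm).
  - The other tiles' heights and the positions of the cup, tin, bottle and brush are unchanged to within 1 mm.
- **Finish:** the arm ended well clear with no contact force, at 13.6 s when I handed in.

No check failed.

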